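# Change a hinge pin on a model car

### The job

Change the hinge pin of the model car's suspension block: pull the worn black-headed pin up out of the two brass bushings and lower it, without dropping it, into the steel cup so that it is left standing there. Then take the new yellow-headed pin from its orange rack, thread it down through the upper and then the lower bushing, and finish still holding it in the gripper, its tip sticking out below the lower bushing and a gap of about 15 mm left between its flange and the upper bushing so that I can fit a washer. Leave all the other things on the bench where they are.

Things in the scene. Friction and masses are not known exactly. Their poses are not given: they have to be found in the camera images.
- worn_pin: The worn hinge pin: dark shank, black flange and barrel grip. Shank 10 mm in diameter, 110 mm long, tip chamfered; then a flange 28 mm across, 4 mm thick; then a barrel grip 16 mm across, 32 mm long (114 to 146 mm from the tip). About 80 g. Origin: centre of the tip; z along the pin towards the barrel. At the start it stands upright through both bushings, its flange resting on the upper bushing.
- worn_pin_flange (a point): Centre of the underside of the worn pin's flange, on the pin's axis, 110 mm from its tip.
- new_pin: The new hinge pin: bright shank, yellow flange and barrel grip. Shank 10 mm in diameter, 110 mm long, tip chamfered; then a flange 28 mm across, 4 mm thick; then a barrel grip 16 mm across, 32 mm long (114 to 146 mm from the tip). About 80 g. Origin: centre of the tip; z along the pin towards the barrel. At the start it stands upright in the middle hole of the orange rack, tip 10 mm above the bench.
- new_pin_flange (a point): Centre of the underside of the new pin's flange, on the pin's axis, 110 mm from its tip.
- bulkhead: Suspension block fixed to the bench: base plate 110 x 100 x 12 mm, dark upright plate 86 mm wide, 105 mm high, 40 mm from the bushings in its -x (robot side), two white-sprung dampers, two red ears carrying brass bushings on one vertical axis. Origin on the bench on that axis. Nothing but the pin is higher than 125 mm.
- upper_mouth (a point): Centre of the upper bushing's top rim, on the bushing axis, 125 mm above the bench. The bushing is 20 mm high (105 to 125 mm), bore 14 mm, its top 6 mm flaring to 24 mm inside, 30 mm outside.
- lower_exit (a point): Centre of the lower bushing's bottom end, on the same axis, 45 mm above the bench. The lower bushing is like the upper one and spans heights 45 to 65 mm; below it is free space down to the base plate at 12 mm.
- rack: Orange pin rack, a block 45 x 90 x 50 mm (x, y, z) fixed to the bench, with three 13 mm holes 40 mm deep along its y, 28 mm apart; the new pin stands in the middle one. Origin at the centre of its underside.
- cup: Round steel cup fixed to the bench, 48 mm outside, 42 mm inside, 85 mm high, inner floor 6 mm above the bench, on a black 68 mm foot 4 mm thick. Origin at the centre of its underside.
- cup_rim (a point): Centre of the cup's mouth, 85 mm above the bench.
- cup_floor (a point): Centre of the cup's inner floor, 6 mm above the bench; z up.
- car_body: Loose red model car body shell, 400 x 190 x 107 mm, on the left; leave alone. Origin at the centre of its underside, x along its length.
- bottle: Loose green glass bottle with a yellow cap, 66 mm across, 230 mm high, on the right; leave alone. Origin at its underside.
- wheel_a: Loose black tyre with a white wheel lying flat, 66 mm across, 27 mm high; leave alone. Origin at its underside.
- wheel_b: A second such wheel, 66 mm across, 27 mm high; leave alone. Origin at its underside.
- driver_a: Loose blue-handled screwdriver lying on the bench near the robot, 180 mm long along its x; leave alone.
- driver_b: Loose red-handled screwdriver lying on the right, 160 mm long along its x; leave alone.
- battery: Loose pack of six red and blue cells, 43 x 141 x 23 mm, on the right; leave alone. Origin at its underside.
- glue: Loose small white glue bottle with a yellow cap, 30 mm across, 90 mm high, on the left; leave alone. Origin at its underside.

How it is judged:
By the outcome, as a careful person would: the job done as asked, in the order asked, and still so for the second after the job is handed in, while the arm keeps its last pose, push and grip.
It also fails if it takes over 72 s, if anything falls off the work surface, if the arm or the gripper's body presses on something with over 40 N, if the wrist force passes 120 N, or if a joint passes its speed limit or range.

### The arm

A 6-joint arm with a two-finger parallel gripper is mounted at the origin on the work surface. World frame = base frame: x ahead of the robot, y to its left, z up, the work surface at z = 0. Lengths are in m, angles in rad, forces in N, time in s.
With the tool pointing down it reaches from about 0.35 to 0.975 m from the base axis. Payload 4.9 kg.
Tool frame: the origin (TCP) lies at the very end of the fingers, on their centre line; the grasp point (between the pads) lies 19 mm behind it; z points along the fingers, x is the direction in which the jaws open and shut, and the axes are right-handed (so a half turn about z gives the same grasp; the last joint's range is limited). The gripper opens to 85 mm and grips with 20 to 120 N. Pads are 22 mm wide; open, the fingers measure 114 mm over their backs; the gripper's body (76 mm by 85 mm) begins 54 mm behind the grasp point. The pads swing forward as they close: fully open they stand 13 mm farther back than shut.
Start: joints at [1.017, 0.053, 1.613, -0, 1.476, -0.119], TCP at [0.263, 0.567, 0.204] pointing down, gripper open.
Joint ranges: [-3.01, 3.01], [-1.01, 2.22], [0.06, 2.58], [-1.02, 4.17], [0.09, 2.62], [-3.14, 3.14]. Speed limits (rad/s): [2.57, 2.57, 3.14, 3.14, 3.14, 3.14].

### API

Orientations are given as a rotation vector (axis times angle).
In Python, from station import ctrl gives the robot as it stands.
- The arm moves only by the shell command python3 -m handwheel 'ROWS' [OPENING] [FORCE]. ROWS is a JSON object of lists of equal length, an entry for each row: "offset": the shift along the world's x, y, z in units of 40 mm (1.0 is 40 mm), a list of three; "roll": the turn about the world's z in units of 6 degrees (1.0 is 6 degrees). A call has exactly 10 rows; each row is the pose to reach, as a shift and turn from the pose commanded when the call began; what a row does not reach only later rows make up. A row lasts 1/10 s, in which the tool goes at most 50 mm and 8.59 degrees, less where a joint would pass 70% of its speed; a pose out of reach is approached as far as the arm can. A call with a gripper value outside its range is refused whole. OPENING is the finger opening in mm, from 0 to 85.4, set as the call begins (- or left out, the last holds). The fingers move at their own pace and stop on an object; FORCE is the grip in N (left out, the last holds). Time passes only in rows, so rows that repeat a pose let the fingers close, or fill a call up. It gives the time, the measured TCP pose, the force and the opening at its end, in the units of the state.
- ctrl.get_obs(): the state, without advancing time (a new reading comes with each control period).
- ctrl.get_image(name): name is "scene" or "top" or "wrist"; returns a dict with "img" (400x640x3 uint8, red, green, blue), "fx", "fy", "cx", "cy" (pixels), "k1" (the pictures are not rectified: a ray, as slopes to the right and down, at radius r is drawn at 1 + k1 r^2 times it, then the intrinsics apply), "T" (4x4, takes a point from camera to world coordinates). Camera axes: x right, y down, z forward; pixel columns grow to the right and rows downward; lengths in m; the calibration is good to about 2 mm. A picture is of the moment at which its call begins. There is no depth.
- ctrl.finish_job(): hands the job in, once; it reports no verdict.
The state is a dict: "t": time; "q": joint angles; "dq": joint speeds; "effort": joint torques, N m; "tool_pos": TCP position; "tool_rot": TCP orientation; "contact_force": force on the tool from outside, world axes, zero at the start; "wrist_torque": the same for the moment, N m; "opening": finger opening in m.
Only numpy, scipy, OpenCV 4.12 (cv2) and the standard library are available. Lean on these libraries where they do the work, as an engineer would, in place of code of your own. Each camera call takes 0.05 s, during which the arm holds its last target.

## Working session

There is one attempt and no reset: what is moved stays moved. The work goes in short steps, Python scripts to look and compute and a shell command to move; the robot and the scene stay as the last step left them, time stands still between calls to the robot, and variables do not carry over. Pictures are saved under pics/ and viewed, and the job is handed in when it is done.

```bash
ls; mkdir -p pics; cat > h.py <<'E'
from station import ctrl
import cv2, numpy as np
def grab(name,fn):
    d=ctrl.get_image(name); cv2.imwrite('pics/'+fn+'.png',cv2.cvtColor(d['img'],cv2.COLOR_RGB2BGR))
    np.savez('pics/'+fn+'.npz',**{k:v for k,v in d.items()}); return d
E
python3 - <<'E'
from h import *
for n in ['scene','top','wrist']:
    d=grab(n,n+'0'); print(n,d['fx'],d['fy'],d['cx'],d['cy'],d['k1']);print(np.round(d['T'],3))
o=ctrl.get_obs();print(o)
E
```

```text
pics
scene 419.23596117491223 419.23596117491223 316.95462582497083 199.88171537408434 -0.012884956732023674
[[-0.737  0.359 -0.572  1.415]
 [ 0.675  0.403 -0.618  0.917]
 [ 0.009 -0.842 -0.54   0.925]
 [ 0.     0.     0.     1.   ]]
top 366.3858350392619 366.3858350392619 318.84031845846823 195.34592834202175 0.01543703002331773
[[ 0.014 -0.992  0.127  0.428]
 [-1.    -0.011  0.025 -0.035]
 [-0.023 -0.127 -0.992  1.266]
 [ 0.     0.     0.     1.   ]]
wrist 292.08137479775996 292.08137479775996 314.0544945760793 203.34716309187922 -0.009810847315888101
[[ 0.421  0.859  0.291  0.189]
 [ 0.907 -0.398 -0.137  0.603]
 [-0.002  0.321 -0.947  0.372]
 [ 0.     0.     0.     1.   ]]
{'t': 0.15, 'q': array([ 1.01698964e+00,  5.32066378e-02,  1.61392896e+00, -6.36665345e-06,
        1.47598200e+00, -1.18971254e-01]), 'dq': array([ 0.00034092, -0.00267688, -0.0041354 ,  0.00140425,  0.00024162,
       -0.00175441]), 'effort': array([ 1.84216674e-04, -3.94239378e+01, -3.70724165e+01, -9.64596757e-05,
        4.63567179e-03, -1.12323825e-06]), 'tool_pos': array([0.26300755, 0.56641423, 0.20277423]), 'tool_rot': array([ 2.64776432e+00,  1.68960035e+00, -2.15317207e-03]), 'contact_force': array([ 0.00734277, -0.13736906, -0.07509921]), 'wrist_torque': array([-0.01058352, -0.01037544, -0.02210429]), 'opening': 0.08551246466286726}
```

View pics/scene0.png

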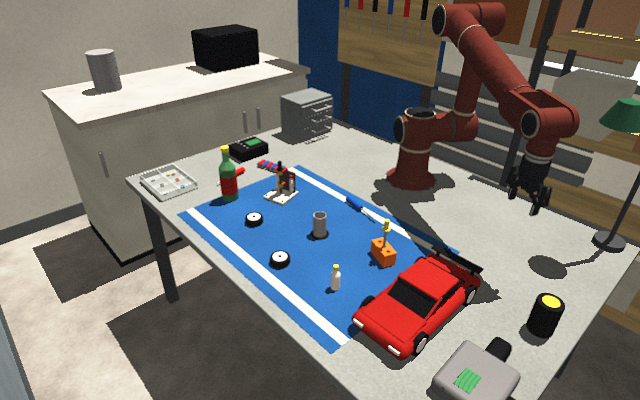

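View pics/top0.png

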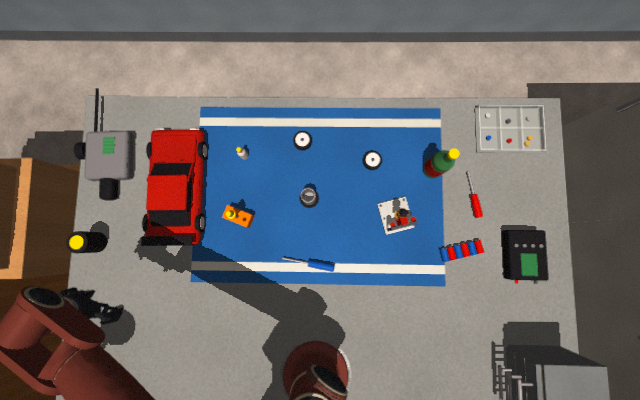

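View pics/wrist0.png

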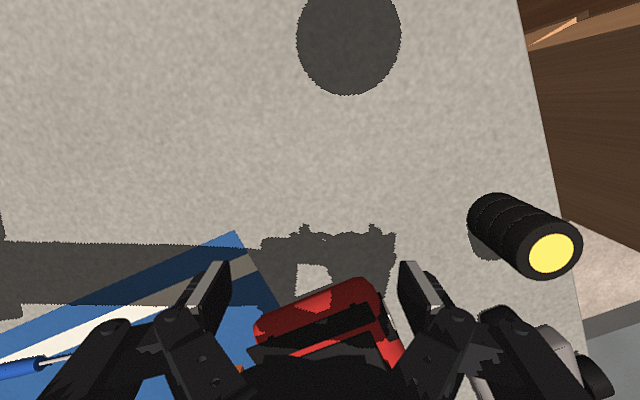

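The scene view shows the rack (384,250), the cup (320,223) and the block (283,190). The top view shows them at (238,214), (309,196) and (397,214). I'll zoom in on these.

```bash
cat >> h.py <<'E'
def load(fn): return dict(np.load('pics/'+fn+'.npz'))
def crop(fn,x,y,w,h,s,out):
    im=cv2.imread('pics/'+fn+'.png')[y:y+h,x:x+w]; return cv2.resize(im,None,fx=s,fy=s,interpolation=cv2.INTER_CUBIC)
def ray(d,uv):
    p=(np.array(uv,float)-[d['cx'],d['cy']])/[d['fx'],d['fy']]; k=float(d['k1'])
    q=p.copy()
    for _ in range(20): q=p/(1+k*(q@q))
    v=d['T'][:3,:3]@np.r_[q,1]; return d['T'][:3,3],v/np.linalg.norm(v)
def proj(d,P):
    T=d['T']; c=T[:3,:3].T@(np.array(P)-T[:3,3]); q=c[:2]/c[2]; q=q*(1+float(d['k1'])*(q@q))
    return q*[d['fx'],d['fy']]+[d['cx'],d['cy']]
def atz(d,uv,z):
    o,v=ray(d,uv); return o+v*(z-o[2])/v[2]
def tri(obs):
    A=np.zeros((3,3));b=np.zeros(3)
    for d,uv in obs:
        o,v=ray(d,uv);M=np.eye(3)-np.outer(v,v);A+=M;b+=M@o
    P=np.linalg.solve(A,b); return P,[np.round(proj(d,P)-uv,1) for d,uv in obs]
E
python3 - <<'E'
from h import *
a=crop('top0',210,190,60,45,6,'');b=crop('top0',370,185,60,60,6,'');c=crop('top0',285,170,50,50,6,'')
a=cv2.copyMakeBorder(a,0,360-a.shape[0],0,0,0);
cv2.imwrite('pics/zt.png',np.hstack([a,b]));
a=crop('scene0',255,150,60,60,6,'');b=crop('scene0',360,210,60,60,6,'')
cv2.imwrite('pics/zs.png',np.hstack([a,b]));
E
```

```text
(no output)
```

View pics/zt.png

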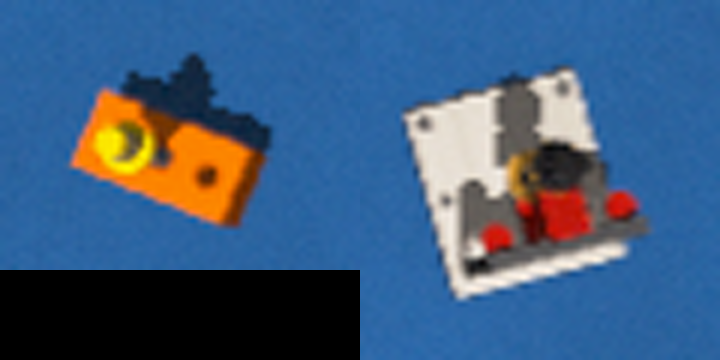

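View pics/zs.png

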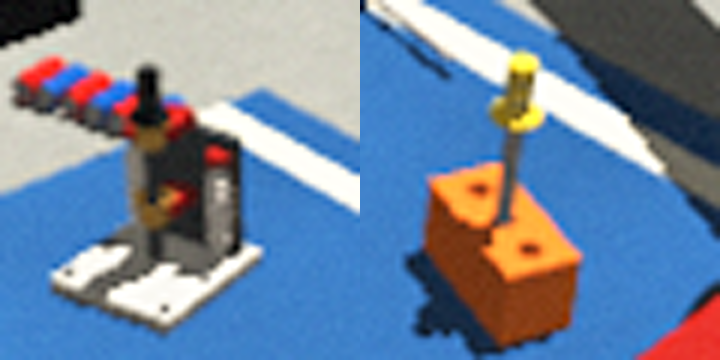

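```bash
python3 - <<'E'
from h import *
t=load('top0');s=load('scene0')
for n,a,b in [('worn top',(406.5,210.8),(279.7,162)),('new top',(227.8,213.5),(387.2,220.2))]:
    P,e=tri([(t,a),(s,b)]);print(n,P.round(4),e)
a=crop('top0',285,170,50,50,7,'');b=crop('scene0',295,198,50,50,7,'')
cv2.imwrite('pics/zc.png',np.hstack([a,b]));
# plate corners of block from top: z=0.012 ; px from crop
for uv in [(405,113),(575,70),(628,250),(460,298)]:
    print(atz(t,(370+(uv[0]-360)/6,185+uv[1]/6),0.012).round(3))
for uv in [(107,90),(267,150),(238,222),(75,165)]:
    print('rack',atz(t,(210+uv[0]/6,190+uv[1]/6),0.05).round(3))
E
```

```text
worn top [ 0.523  -0.2702  0.1555] [array([-1.,  1.]), array([-1.1, -0.2])]
new top [0.5109 0.2707 0.1535] [array([-0.2,  0.2]), array([-0.2,  0. ])]
[ 0.561 -0.206  0.012]
[ 0.587 -0.303  0.012]
[ 0.485 -0.331  0.012]
[ 0.457 -0.236  0.012]
rack [0.548 0.3   0.05 ]
rack [0.515 0.209 0.05 ]
rack [0.475 0.223 0.05 ]
rack [0.506 0.316 0.05 ]
```

View pics/zc.png

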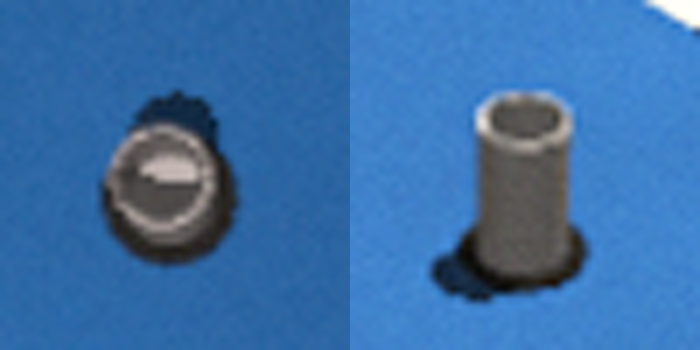

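```bash
python3 -m handwheel '{"offset":[[0.2,-0.6,0.4],[0.5,-1.7,0.8],[0.9,-2.8,1.2],[1.3,-3.9,1.6],[1.7,-5.0,1.6],[2.1,-6.1,1.6],[2.5,-7.2,1.6],[2.9,-8.3,1.6],[3.3,-9.4,1.6],[3.6,-10.4,1.6]],"roll":[0,0,0,0,0,0,0,0,0,0]}' 50 30; python3 -m handwheel '{"offset":[[0.3,-1.0,0],[0.7,-2.1,0],[1.0,-3.2,0],[1.3,-4.3,0],[1.6,-5.4,0],[1.8,-6.5,0],[2.0,-7.6,0],[2.1,-8.6,0],[2.2,-9.3,0],[2.2,-9.5,0]],"roll":[0,0,0,0,0,0,0,0,0,0]}'
python3 - <<'E'
from h import *
grab('wrist','w1');o=ctrl.get_obs();print(o['t'],o['tool_pos'],o['contact_force'],o['opening'])
t=load('top0');s=load('scene0')
print(tri([(t,(307.9,196)),(s,(320,215.4))]))
E
```

```text
t: 1.15
tool_pos: [0.4074, 0.1488, 0.2675]
tool_rot: [2.649, 1.689, 0.0]
contact_force: [0.9, -0.1, 0.3]
opening: 0.0503
t: 2.15
tool_pos: [0.4949, -0.2315, 0.2669]
tool_rot: [-2.65, -1.685, 0.001]
contact_force: [-0.4, 0.8, -0.4]
opening: 0.0498
2.2 [ 0.4948056  -0.23118466  0.2669206 ] [-0.4099472   0.50737451  0.58334965] 0.050025393862521965
(array([0.57738223, 0.03024639, 0.07825171]), [array([-0.1,  0.1]), array([-0.1, -0. ])])
```

View pics/w1.png

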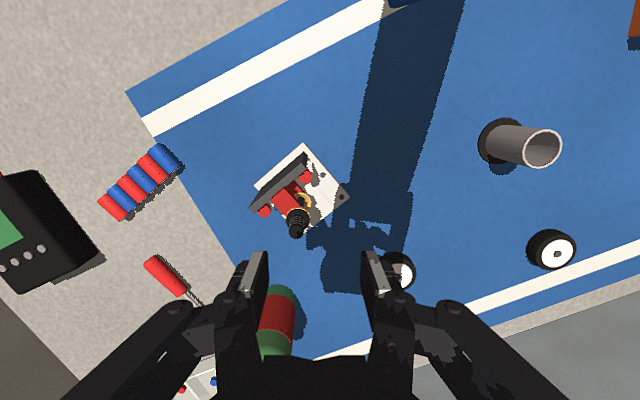

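```bash
python3 - <<'E'
from h import *
t=load('top0');s=load('scene0');w=load('w1')
a=crop('w1',230,140,130,120,6,'')
cv2.imwrite('pics/z1.png',a[:600,:780])
print(tri([(t,(406.5,210.8)),(s,(279.7,162)),(w,(296.5,230.5))]), atz(w,(296.5,230.5),.161))
print(tri([(t,(307.9,196)),(s,(320,215.4)),(w,(541,148))]),atz(w,(541,148),.085))
E
```

```text
(array([ 0.52440838, -0.26728589,  0.15727542]), [array([-1.9,  0.5]), array([-0.9, -0.2]), array([-2.9,  0.3])]) [ 0.52395657 -0.26348484  0.161     ]
(array([0.57920389, 0.03148629, 0.08115123]), [array([-0.5, -0.6]), array([-0.2, -0.3]), array([-1.6, -1.5])]) [0.58007967 0.03042153 0.085     ]
```

View pics/z1.png

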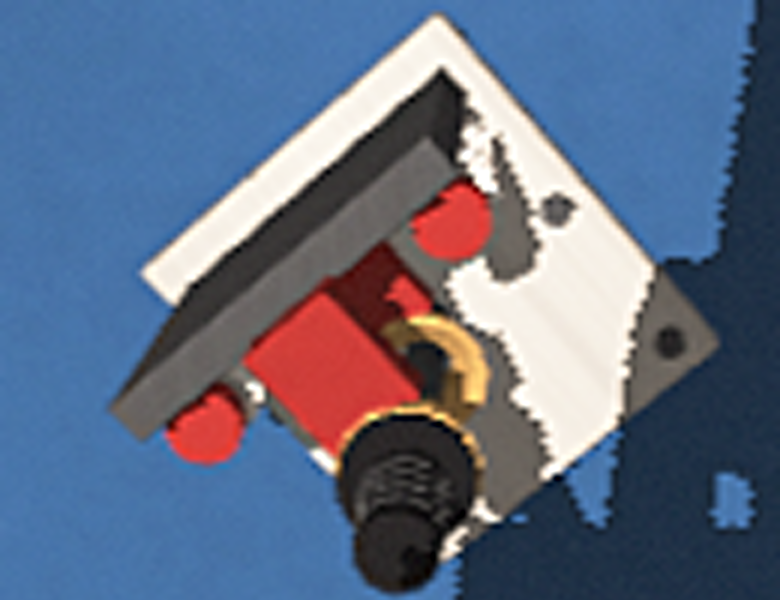

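```bash
python3 -m handwheel '{"offset":[[0.1,-0.1,-0.1],[0.3,-0.3,-0.3],[0.5,-0.5,-0.5],[0.7,-0.7,-0.7],[0.7,-0.85,-0.8],[0.7,-0.85,-0.9],[0.7,-0.85,-0.9],[0.7,-0.85,-0.9],[0.7,-0.85,-0.9],[0.7,-0.85,-0.9]],"roll":[0,0,0,0,0,0,0,0,0,0]}'
python3 - <<'E'
from h import *
grab('wrist','w2')
a=crop('w2',240,190,130,100,6,'');cv2.imwrite('pics/z2.png',a)
E
```

```text
t: 3.2
tool_pos: [0.5233, -0.2631, 0.2323]
tool_rot: [2.648, 1.69, 0.001]
contact_force: [-0.2, 0.1, -1.1]
opening: 0.0501
```

View pics/z2.png

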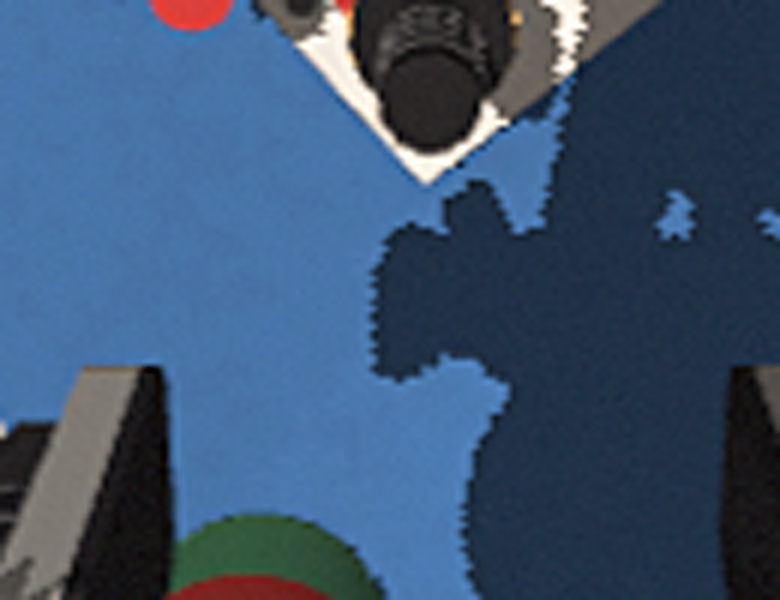

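View pics/w2.png

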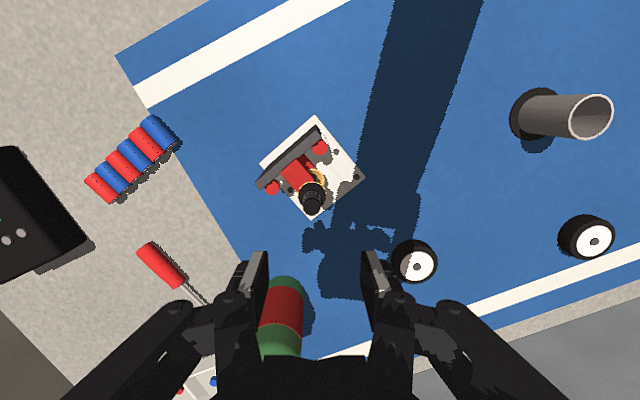

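```bash
python3 - <<'E'
from h import *
t=load('top0');s=load('scene0');w=load('w1');w2=load('w2')
print(tri([(w,(296.2,231.3)),(w2,(311.7,207))]))
print(tri([(s,(279.7,162)),(w,(296.2,231.3)),(w2,(311.7,207))]),atz(w2,(311.7,207),.161),atz(w,(296.2,231.3),.161))
print('flange scene', atz(s,(279.7,169),.129))
print('cup',tri([(t,(307.9,196)),(s,(320,215.4)),(w,(541,148)),(w2,(591,116))]),tri([(w,(541,148)),(w2,(591,116))]))
print('bottle',atz(t,(453,154),.23))
P=np.array([.5245,-.265,.161])
for d,n in((t,'t'),(s,'s'),(w,'w'),(w2,'w2')): print(n,proj(d,P),proj(d,P-[0,0,.149]))
# tcp projected
o=ctrl.get_obs();print(o['tool_pos'],proj(w2,o['tool_pos']),w2['T'].round(3))
E
```

```text
(array([ 0.52714409, -0.26571845,  0.15459165]), [array([0.1, 0.1]), array([-0.1, -0.1])])
(array([ 0.52496783, -0.26407936,  0.15852048]), [array([-0.5, -0.2]), array([ 0.4, -0.7]), array([ 0.5, -1.4])]) [ 0.52520084 -0.26465425  0.161     ] [ 0.52462991 -0.26415963  0.161     ]
flange scene [ 0.52735097 -0.2596016   0.129     ]
cup (array([0.57989432, 0.03188167, 0.08222346]), [array([-0.6, -0.9]), array([-0.3, -0.5]), array([-0.5, -1. ]), array([-2. , -1.2])]) (array([0.57934326, 0.02894216, 0.08763192]), [array([0.3, 0.3]), array([-0.3, -0.3])])
bottle [ 0.68431207 -0.3920138   0.23      ]
t [404.14259012 211.14054325] [395.05919243 214.82822975]
s [279.10608122 161.12317309] [280.53126203 193.27606042]
w [295.41036991 231.51260808] [301.44735983 190.90937922]
w2 [311.00058406 206.47025183] [312.16369171 169.89266269]
[ 0.5233438  -0.26313442  0.23221242] [311.69836745 240.81341854] [[ 0.421  0.859  0.292  0.449]
 [ 0.907 -0.398 -0.136 -0.227]
 [-0.001  0.323 -0.947  0.401]
 [ 0.     0.     0.     1.   ]]
```

```bash
python3 -m handwheel '{"offset":[[0.04,-0.04,-0.2],[0.04,-0.04,-0.6],[0.04,-0.04,-1.0],[0.04,-0.04,-1.4],[0.04,-0.04,-1.8],[0.04,-0.04,-2.1],[0.04,-0.04,-2.3],[0.04,-0.04,-2.45],[0.04,-0.04,-2.45],[0.04,-0.04,-2.45]],"roll":[0,0,0,0,0,0,0,0,0,0]}'
python3 - <<'E'
from h import *
grab('wrist','w3');grab('scene','s3')
cv2.imwrite('pics/z3.png',np.hstack([crop('w3',240,160,140,140,3,''),crop('s3',255,130,70,70,6,'')[:420]]))
E
```

```text
t: 4.25
tool_pos: [0.5252, -0.265, 0.1343]
tool_rot: [2.647, 1.69, 0.001]
contact_force: [0.3, -0.1, 0.8]
opening: 0.0504
```

View pics/z3.png

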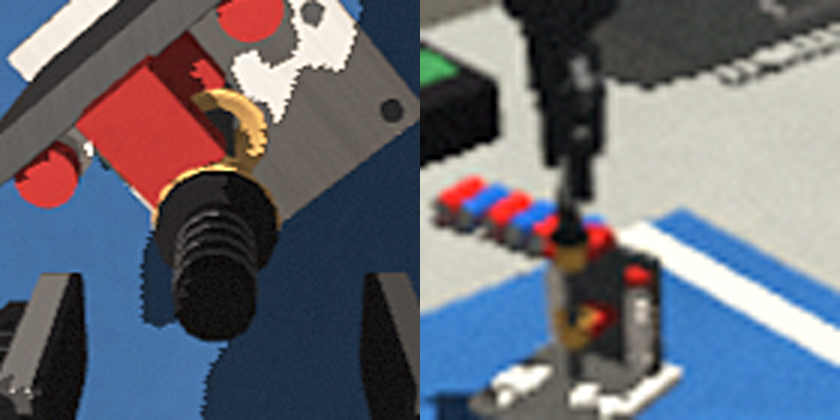

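```bash
python3 - <<'E'
from h import *
w=load('w3');print(atz(w,(311.7,260.5),.161),atz(w,(311.7,260.5),.158), proj(w,[.5252,-.265,.1343]),proj(w,[.5252,-.265,.161]))
E
```

```text
[ 0.52425003 -0.26430993  0.161     ] [ 0.52580185 -0.2650632   0.158     ] [311.69953289 240.88733009] [311.29709996 262.3401375 ]
```

```bash
python3 -m handwheel '{"offset":[[0.01,-0.02,0],[0.01,-0.03,0],[0.01,-0.03,0],[0.01,-0.03,0],[0.01,-0.03,0],[0.01,-0.03,0],[0.01,-0.03,0],[0.01,-0.03,0],[0.01,-0.03,0],[0.01,-0.03,0]],"roll":[0,0,0,0,0,0,0,0,0,0]}' 0 50
python3 - <<'E'
from h import *
grab('wrist','w4');grab('scene','s4');o=ctrl.get_obs();print(o['contact_force'],o['wrist_torque'],o['opening'])
cv2.imwrite('pics/z4.png',np.hstack([crop('w4',240,160,140,140,3,''),crop('s4',255,130,70,70,6,'')[:420]]))
E
```

```text
t: 5.35
tool_pos: [0.5252, -0.266, 0.1337]
tool_rot: [2.648, 1.69, -0.0]
contact_force: [-0.6, -0.2, -0.0]
opening: -0.0001
[-0.1886892  -0.54816607  0.5439438 ] [-0.03448887  0.02654774 -0.00682759] -7.895067510968321e-05
```

View pics/z4.png

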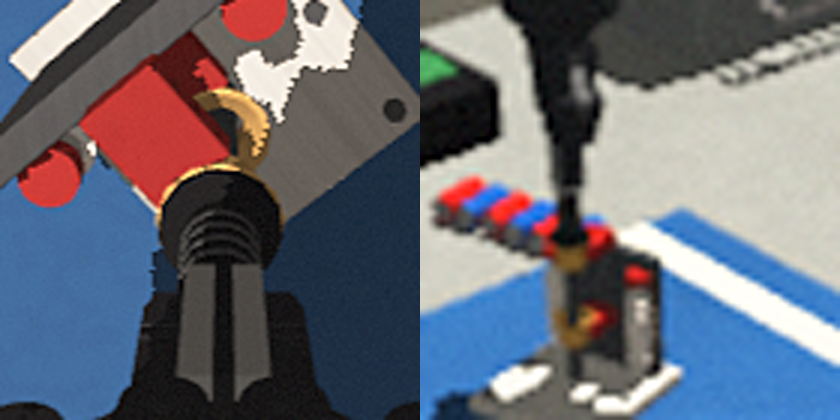

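```bash
python3 - <<'E'
from h import *
s=load('s4');w=load('w4');o=ctrl.get_obs();p=o['tool_pos'];print(p)
for z in [0,.019,.03]: print(z,proj(s,p+[0,0,z]),proj(w,p+[0,0,z]))
print(proj(s,[.525,-.265,.161]),proj(s,[.525,-.265,.129]))
cv2.imwrite('pics/z5.png',np.hstack([crop('s4',265,140,30,50,12,''),crop('scene0',265,140,30,50,12,'')]))
E
```

```text
[ 0.52526048 -0.26597104  0.133696  ]
0 [279.07486028 167.21982316] [311.69456433 240.9254856 ]
0.019 [278.88493143 162.97062781] [311.42526053 255.50662109]
0.03 [278.77394515 160.48657767] [311.24148655 265.45938789]
[279.00596312 161.16200816] [279.324185   168.32829213]
```

View pics/z5.png

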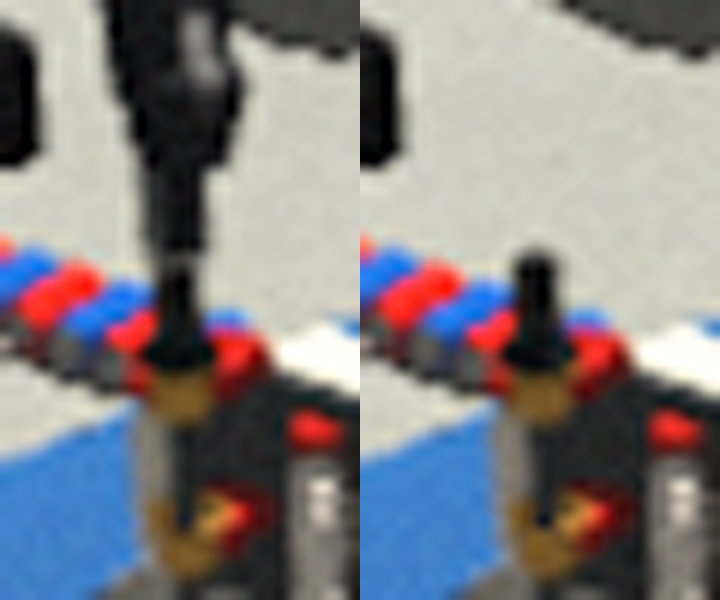

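View pics/w4.png

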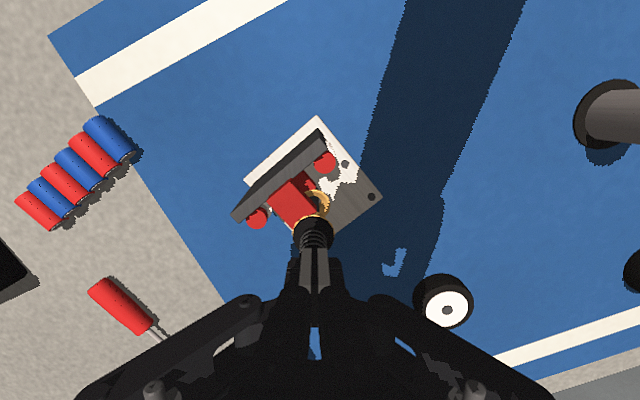

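```bash
python3 - <<'E'
from h import *
s=load('scene0');p=np.array([.263,.5664,.2028])
c=np.array([np.cos(1.136),np.sin(1.136),0])
for z in [0,.013,.04]: print(z,[proj(s,p+[0,0,z]+k*c*.0427).round(1) for k in(-1,1)])
cv2.imwrite('pics/z6.png',crop('scene0',490,160,80,60,8,''))
s=load('s4');w=load('w4');p=np.array([ 0.52526, -0.265971,0.1337]);y=np.array([c[1],-c[0],0])
for z in [0,.027]: print(z,[(proj(s,p+[0,0,z]+k*y*.011).round(1),proj(w,p+[0,0,z]+k*y*.011).round(1)) for k in(-1,1)])
E
```

```text
0 [array([507.6, 209.9]), array([526.9, 225.5])]
0.013 [array([508.7, 206.5]), array([528.1, 221.9])]
0.04 [array([511. , 199.1]), array([530.7, 214.3])]
0 [(array([281.8, 166.8]), array([311.6, 225. ])), (array([276.4, 167.6]), array([311.7, 256.2]))]
0.027 [(array([281.5, 160.8]), array([311.2, 244.7])), (array([276.1, 161.5]), array([311.4, 279.8]))]
```

View pics/z6.png

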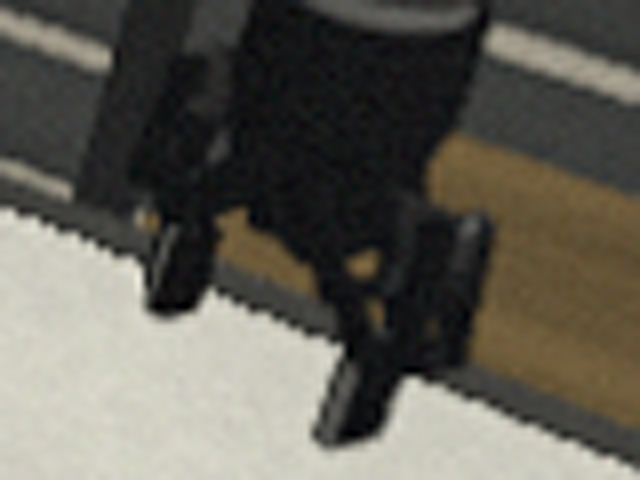

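The camera pictures show the closed fingertips at the height of the barrel top, about 27 mm above the reported TCP. The start picture shows the same shift. So the fingers closed over the barrel without touching it. I'll open them, go 26 mm lower and watch the force.

```bash
python3 -m handwheel '{"offset":[[0,0,0],[0,0,0],[0,0,0],[0,0,0],[0,0,-0.1],[0,0,-0.25],[0,0,-0.4],[0,0,-0.55],[0,0,-0.65],[0,0,-0.65]],"roll":[0,0,0,0,0,0,0,0,0,0]}' 45 50
python3 - <<'E'
from h import *
grab('wrist','w5');grab('scene','s5');o=ctrl.get_obs();print(o['contact_force'])
cv2.imwrite('pics/z7.png',np.hstack([crop('w5',240,160,140,140,3,''),crop('s5',260,130,35,50,12,'')[60:480,:]]))
E
```

```text
t: 6.45
tool_pos: [0.5247, -0.2656, 0.1065]
tool_rot: [-2.647, -1.689, 0.001]
contact_force: [-0.8, 0.8, -0.1]
opening: 0.0449
[ 1.15303866 -0.297303    0.55903942]
```

View pics/z7.png

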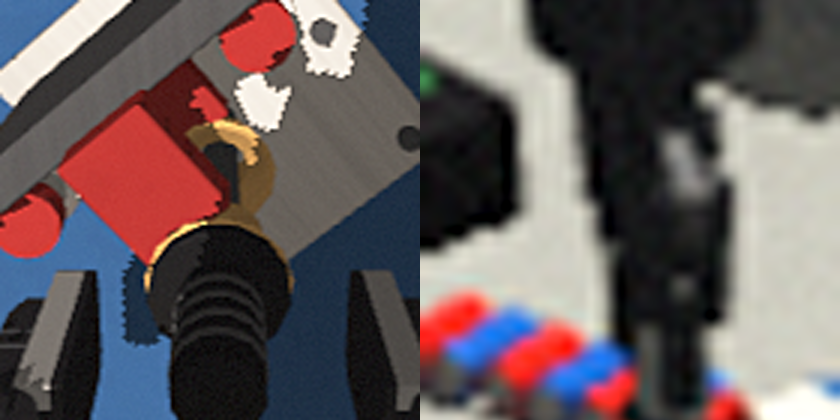

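```bash
python3 -m handwheel '{"offset":[[0,0,0],[0,0,0],[0,0,0],[0,0,0],[0,0,0],[0,0,0],[0,0,0],[0,0,0],[0,0,0],[0,0,0]],"roll":[0,0,0,0,0,0,0,0,0,0]}' 0 60
python3 - <<'E'
from h import *
grab('wrist','w6');grab('scene','s6');o=ctrl.get_obs();print(o['contact_force'],o['wrist_torque'],o['opening'])
cv2.imwrite('pics/z8.png',np.hstack([crop('w6',240,160,140,140,3,''),crop('s6',260,130,35,50,12,'')[180:600,:]]))
E
```

```text
t: 7.55
tool_pos: [0.5256, -0.2663, 0.1083]
tool_rot: [2.647, 1.689, 0.0]
contact_force: [0.2, 0.1, 5.8]
opening: 0.0138
[-0.82750216 -0.38093334  6.14321263] [-0.03674494  0.14671448 -0.02800026] 0.013868298670298524
```

View pics/z8.png

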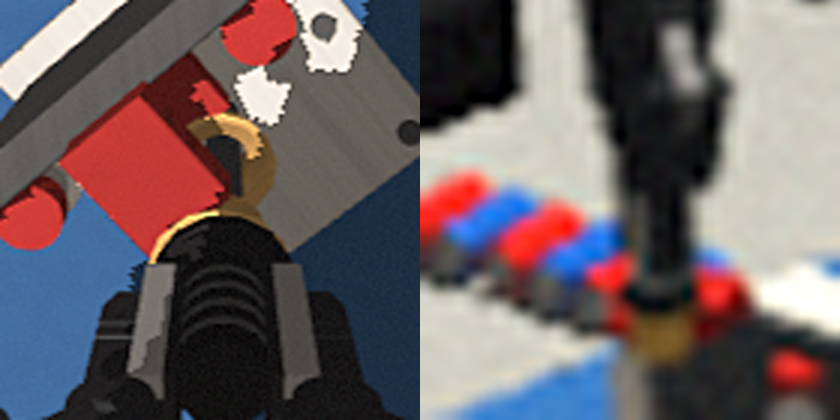

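```bash
python3 -m handwheel '{"offset":[[0,0,0.05],[0,0,0.1],[0,0,0.2],[0,0,0.35],[0,0,0.5],[0,0,0.7],[0,0,0.9],[0,0,1.1],[0,0,1.3],[0,0,1.4]],"roll":[0,0,0,0,0,0,0,0,0,0]}'
python3 - <<'E'
from h import *
grab('wrist','w7');grab('scene','s7');o=ctrl.get_obs();print(o['contact_force'],o['wrist_torque'],o['opening'])
cv2.imwrite('pics/z9.png',np.hstack([crop('w7',240,160,140,140,3,''),crop('s7',260,130,35,60,12,'')[:420,:]]))
E
```

```text
t: 8.65
tool_pos: [0.5257, -0.2663, 0.1652]
tool_rot: [2.647, 1.689, 0.001]
contact_force: [-0.1, 0.0, -1.2]
opening: 0.0142
[-0.17682471  0.33185035 -0.24999612] [-0.00411587 -0.00406039  0.00945019] 0.01406056872382816
```

View pics/z9.png

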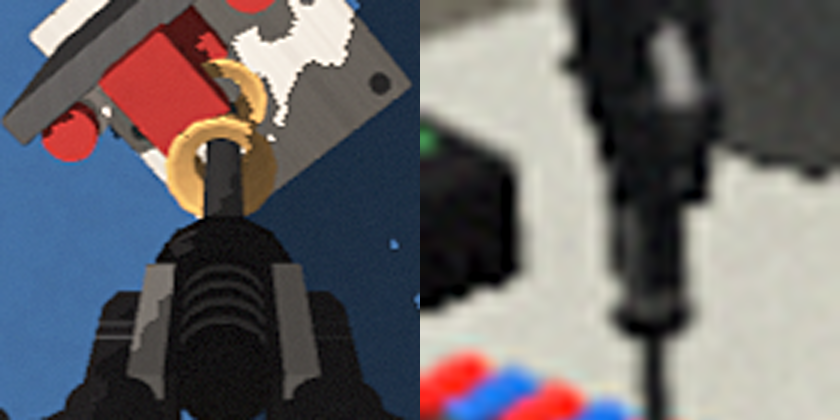

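```bash
python3 -m handwheel '{"offset":[[0,0,0.2],[0,0,0.5],[0,0,0.8],[0,0,1.1],[0,0,1.4],[0,0,1.7],[0,0,1.9],[0,0,2.0],[0,0,2.05],[0,0,2.05]],"roll":[0,0,0,0,0,0,0,0,0,0]}'
python3 -m handwheel '{"offset":[[0.05,0.2,0],[0.15,0.8,0],[0.3,1.6,0],[0.5,2.6,0],[0.7,3.6,0],[0.9,4.6,0],[1.05,5.6,0],[1.2,6.4,0],[1.3,7.0,0],[1.35,7.3,0]],"roll":[0,0,0,0,0,0,0,0,0,0]}'
python3 - <<'E'
from h import *
grab('wrist','w8');grab('scene','s8');o=ctrl.get_obs();print(o['contact_force'],o['wrist_torque'],o['opening'],o['tool_pos'])
cv2.imwrite('pics/z10.png',np.hstack([crop('w8',220,100,140,140,3,''),crop('s8',270,130,100,120,3.5,'')[:420,:]]))
E
```

```text
t: 9.75
tool_pos: [0.5252, -0.2659, 0.2455]
tool_rot: [-2.648, -1.69, 0.0]
contact_force: [0.3, 0.1, -0.4]
opening: 0.0137
t: 10.75
tool_pos: [0.5789, 0.0285, 0.245]
tool_rot: [-2.645, -1.693, 0.001]
contact_force: [0.1, -0.4, -0.8]
opening: 0.0139
[-3.79675606e-04 -7.37850628e-01 -1.59826447e+00] [0.011732   0.00096547 0.0773466 ] 0.01439214688185612 [0.57899313 0.02741584 0.24514538]
```

View pics/z10.png

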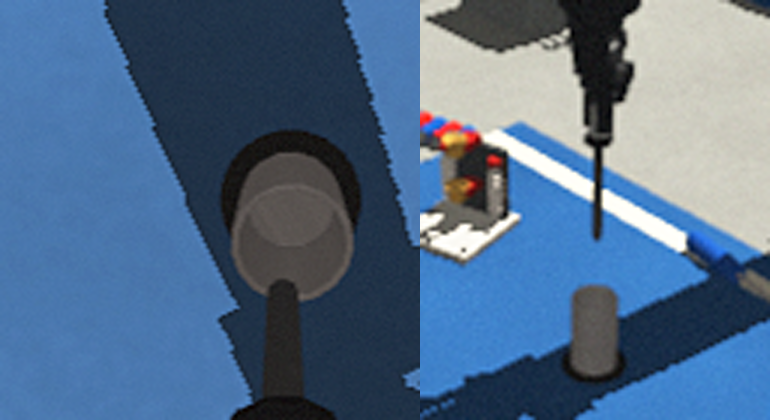

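```bash
python3 - <<'E'
from h import *
s=load('s8');w=load('w8')
print(tri([(s,(320.6,197.8)),(w,(314.7,195.5))]))
print('cup',tri([(w,(220+293/3,100+242/3)),(s,(270+(597-420)/3.5,130+296/3.5))]))
E
```

```text
(array([0.57760173, 0.03167946, 0.15297281]), [array([-0.2, -0.1]), array([ 0.3, -0.5])])
cup (array([0.58076987, 0.03466285, 0.08620602]), [array([ 0.7, -1.3]), array([-0.5, -0.1])])
```

```bash
python3 -m handwheel '{"offset":[[0.04,0.04,0],[0.08,0.08,-0.2],[0.08,0.08,-0.5],[0.08,0.08,-0.9],[0.08,0.08,-1.3],[0.08,0.08,-1.7],[0.08,0.08,-2.1],[0.08,0.08,-2.4],[0.08,0.08,-2.6],[0.08,0.08,-2.7]],"roll":[0,0,0,0,0,0,0,0,0,0]}'
python3 - <<'E'
from h import *
grab('wrist','w9');grab('scene','s9');o=ctrl.get_obs();print(o['contact_force'],o['opening'],o['tool_pos'])
cv2.imwrite('pics/z11.png',np.hstack([crop('w9',240,140,140,140,3,''),crop('s9',295,170,50,70,6,'')[:420,:]]))
E
```

```text
t: 11.85
tool_pos: [0.5821, 0.0293, 0.1366]
tool_rot: [-2.648, -1.69, 0.002]
contact_force: [-0.8, -0.3, -0.9]
opening: 0.0141
[ 0.66412649  0.28886921 -1.32710631] 0.013976032234638726 [0.58235359 0.02927854 0.13730756]
```

View pics/z11.png

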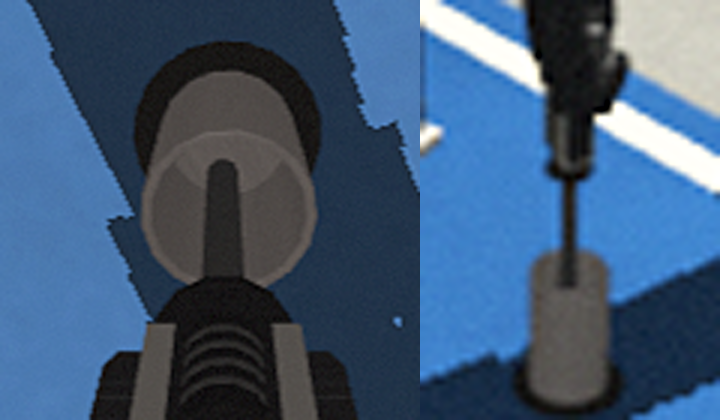

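```bash
python3 -m handwheel '{"offset":[[0,0,-0.2],[0,0.0,-0.4],[0,0,-0.6],[0,0,-0.75],[0,0,-0.85],[0,0,-0.88],[0,0,-0.91],[0,0,-0.93],[0,0,-0.94],[0,0,-0.94]],"roll":[0,0,0,0,0,0,0,0,0,0]}'
python3 - <<'E'
from h import *
grab('wrist','w10');grab('scene','s10');o=ctrl.get_obs();print(o['contact_force'],o['opening'],o['tool_pos'])
cv2.imwrite('pics/z12.png',np.hstack([crop('w10',240,140,140,140,3,''),crop('s10',295,170,50,70,6,'')[:420,:]]))
E
```

```text
t: 12.95
tool_pos: [0.5826, 0.0292, 0.1003]
tool_rot: [2.648, 1.69, 0.0]
contact_force: [0.5, 0.3, -0.5]
opening: 0.0142
[ 0.13132298 -0.40730119 -0.1896405 ] 0.013987477567085719 [0.58258931 0.02922341 0.1003131 ]
```

View pics/z12.png

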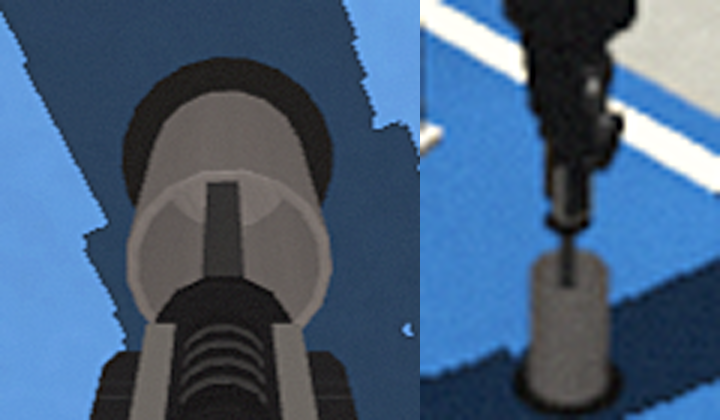

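```bash
python3 -m handwheel '{"offset":[[0,0,-0.005],[0,0.0,-0.01],[0,0,-0.015],[0,0,-0.02],[0,0,-0.025],[0,0,-0.03],[0,0,-0.035],[0,0,-0.04],[0,0,-0.04],[0,0,-0.04]],"roll":[0,0,0,0,0,0,0,0,0,0]}'
```

```text
t: 14.05
tool_pos: [0.5829, 0.0292, 0.0992]
tool_rot: [2.648, 1.69, 0.001]
contact_force: [-0.4, -0.1, 4.2]
opening: 0.0144
```

```bash
python3 -m handwheel '{"offset":[[0,0,0],[0,0,0],[0,0,0],[0,0,0],[0,0,0],[0,0,0],[0,0,0],[0,0,0],[0,0,0],[0,0,0]],"roll":[0,0,0,0,0,0,0,0,0,0]}' 45 50
python3 - <<'E'
from h import *
grab('wrist','w11');grab('scene','s11');o=ctrl.get_obs();print(o['contact_force'],o['opening'],o['tool_pos'])
cv2.imwrite('pics/z13.png',np.hstack([crop('w11',240,140,140,140,3,''),crop('s11',295,170,50,70,6,'')[:420,:]]))
E
```

```text
t: 15.05
tool_pos: [0.5825, 0.0292, 0.0985]
tool_rot: [2.648, 1.69, 0.0]
contact_force: [0.1, -0.5, 0.3]
opening: 0.0451
[-0.07219794  0.18887614  0.48762529] 0.04472194114622067 [0.58244629 0.02923887 0.09848703]
```

View pics/z13.png

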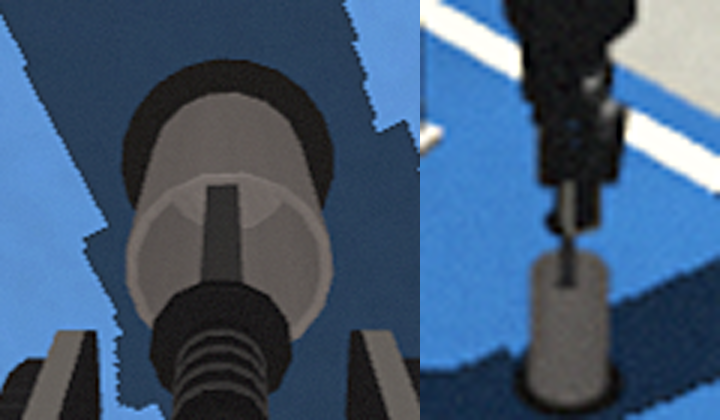

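```bash
python3 -m handwheel '{"offset":[[0,0,0.1],[0,0,0.3],[0,0,0.6],[0,0,1.0],[0,0,1.5],[0,0,2.1],[-0.2,0.3,2.7],[-0.4,1.1,3.0],[-0.7,2.0,3.0],[-1.0,3.0,3.0]],"roll":[0,0,0,0,0,0,0,0,0,0]}'
python3 -m handwheel '{"offset":[[-0.3,1,0],[-0.6,1.9,0],[-0.8,2.6,0],[-0.95,2.9,0],[-1.0,3,0],[-1,3,0],[-1,3,0],[-1,3,0],[-1,3,0],[-1,3,0]],"roll":[0,0,0,0,0,0,0,0,0,0]}'
python3 - <<'E'
from h import *
grab('wrist','w12');grab('scene','s12');o=ctrl.get_obs();print(o['contact_force'],o['opening'],o['tool_pos'])
cv2.imwrite('pics/z14.png',np.hstack([crop('w12',240,140,140,140,3,''),crop('s12',295,170,50,70,6,'')[:420,:]]))
E
```

```text
t: 16.15
tool_pos: [0.543, 0.15, 0.2215]
tool_rot: [2.648, 1.687, 0.006]
contact_force: [-0.0, 0.3, 0.0]
opening: 0.0448
t: 17.15
tool_pos: [0.5027, 0.2686, 0.2185]
tool_rot: [2.649, 1.689, -0.0]
contact_force: [-0.7, 0.2, 0.2]
opening: 0.0455
[ 0.24425594 -0.13120335 -0.42610986] 0.044982229640622616 [0.50257931 0.26890031 0.21843016]
```

View pics/w12.png

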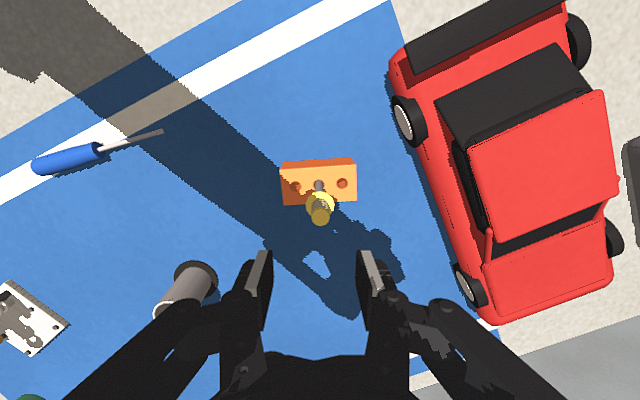

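View pics/z14.png

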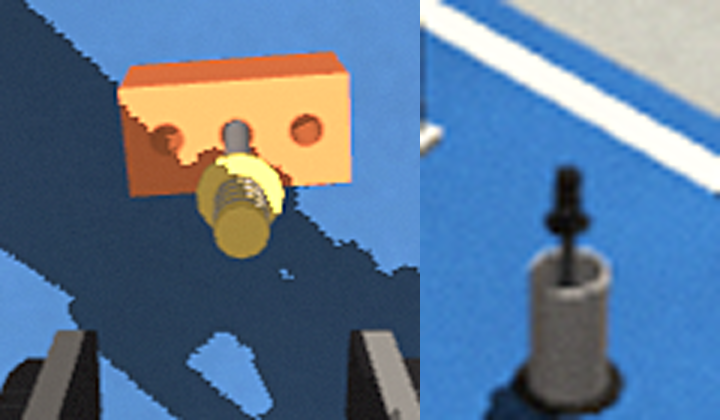

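```bash
python3 - <<'E'
from h import *
s=load('s12');w=load('w12');t=load('top0')
cv2.imwrite('pics/z15.png',crop('s12',370,205,40,50,10,''))
print(tri([(s,(387.2,220.2)),(w,(320.7,217))]),tri([(t,(227.8,213.5)),(w,(320.7,217))]),atz(w,(320.7,217),.156))
print('flange',atz(w,(320.2,140+190/3),.124),'shank@rack',atz(w,(240+236/3,140+137/3),.05))
E
```

```text
(array([0.51286879, 0.27223362, 0.15561427]), [array([-0.2, -0.1]), array([ 0.5, -0.6])]) (array([0.51246205, 0.2707251 , 0.15438768]), [array([-0.3, -0.4]), array([-1.3, -0.8])]) [0.5130619  0.27166998 0.156     ]
flange [0.5118619  0.27242747 0.124     ] shank@rack [0.51425403 0.27088141 0.05      ]
```

View pics/z15.png

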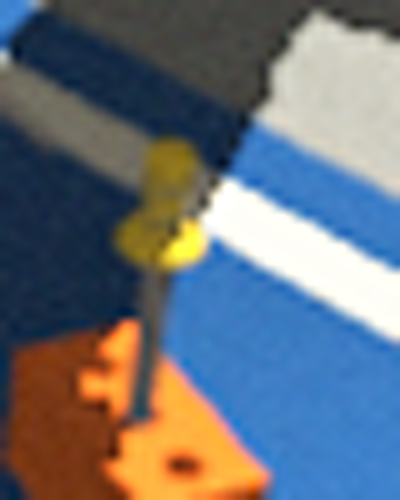

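```bash
python3 -m handwheel '{"offset":[[0.1,0.02,-0.3],[0.2,0.05,-0.8],[0.27,0.05,-1.3],[0.27,0.05,-1.7],[0.27,0.05,-2.1],[0.27,0.05,-2.4],[0.27,0.05,-2.65],[0.27,0.05,-2.8],[0.27,0.05,-2.85],[0.27,0.05,-2.85]],"roll":[0,0,0,0,0,0,0,0,0,0]}'
python3 - <<'E'
from h import *
grab('wrist','w13');o=ctrl.get_obs();print(o['contact_force'],o['opening'],o['tool_pos'])
cv2.imwrite('pics/z16.png',np.hstack([crop('w13',240,140,140,160,3,'')]))
E
```

```text
t: 18.25
tool_pos: [0.5134, 0.2713, 0.1047]
tool_rot: [2.648, 1.69, 0.001]
contact_force: [-0.6, 0.5, -0.4]
opening: 0.0452
[-0.4884135   0.11482379  0.2348548 ] 0.044825851670511965 [0.51366602 0.27139976 0.10513797]
```

View pics/z16.png

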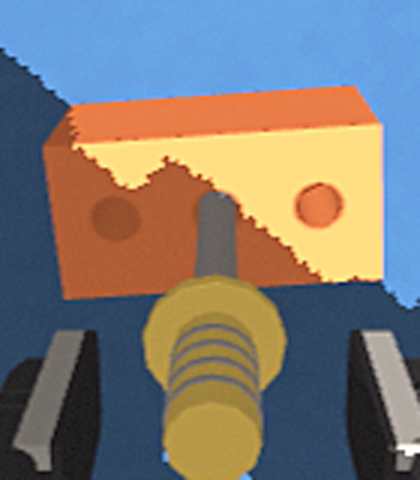

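```bash
python3 -m handwheel '{"offset":[[-0.01,-0.02,0],[-0.01,-0.03,0],[-0.01,-0.03,0],[-0.01,-0.03,0],[-0.01,-0.03,0],[-0.01,-0.03,0],[-0.01,-0.03,0],[-0.01,-0.03,0],[-0.01,-0.03,0],[-0.01,-0.03,0]],"roll":[0,0,0,0,0,0,0,0,0,0]}' 0 60
python3 -m handwheel '{"offset":[[0,0,0.05],[0,0,0.1],[0,0,0.2],[0,0,0.4],[0,0,0.7],[0,0,1.0],[0,0,1.3],[0,0,1.5],[0,0,1.6],[0,0,1.6]],"roll":[0,0,0,0,0,0,0,0,0,0]}'
python3 - <<'E'
from h import *
grab('wrist','w14');grab('scene','s14');o=ctrl.get_obs();print(o['contact_force'],o['opening'],o['tool_pos'])
cv2.imwrite('pics/z17.png',np.hstack([crop('w14',240,120,140,160,3,''),crop('s14',360,190,50,80,6,'')]))
E
```

```text
t: 19.3
tool_pos: [0.5134, 0.2701, 0.1053]
tool_rot: [2.648, 1.69, 0.002]
contact_force: [-0.9, -0.5, 5.9]
opening: 0.0137
t: 20.3
tool_pos: [0.5133, 0.2702, 0.1695]
tool_rot: [2.648, 1.69, 0.002]
contact_force: [1.0, 0.4, -0.8]
opening: 0.0138
[ 0.68591253 -0.70854076 -0.290238  ] 0.01375800302428725 [0.51255359 0.2699228  0.16805696]
```

View pics/z17.png

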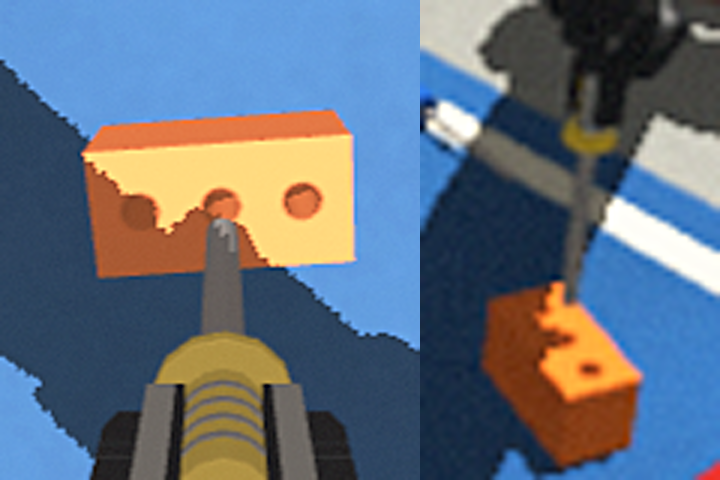

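```bash
python3 -m handwheel '{"offset":[[0,0,0.3],[0,0,0.8],[0,0,1.3],[0,-0.2,1.7],[0,-0.7,1.9],[0,-1.4,2.0],[0,-2.2,2.0],[0,-3.1,2.0],[0,-4.0,2.0],[0,-4.9,2.0]],"roll":[0,0,0,0,0,0,0,0,0,0]}'
python3 -m handwheel '{"offset":[[0,-0.9,0],[0,-1.9,0],[0.05,-2.9,0],[0.1,-3.9,0],[0.15,-4.9,0],[0.2,-5.9,0],[0.25,-6.8,0],[0.3,-7.6,0],[0.3,-8.2,0],[0.3,-8.5,0]],"roll":[0,0,0,0,0,0,0,0,0,0]}'
python3 - <<'E'
from h import *
for i in range(4): o=ctrl.get_image('top')
grab('wrist','w15');grab('scene','s15');o=ctrl.get_obs();print(o['contact_force'],o['opening'],o['tool_pos'])
cv2.imwrite('pics/z18.png',np.hstack([crop('w15',240,120,140,140,4,''),crop('s15',260,130,40,70,8,'')]))
E
```

```text
t: 21.4
tool_pos: [0.5124, 0.0723, 0.249]
tool_rot: [2.648, 1.69, 0.0]
contact_force: [0.6, -0.5, -0.5]
opening: 0.014
t: 22.4
tool_pos: [0.5242, -0.2682, 0.2486]
tool_rot: [-2.65, -1.687, 0.001]
contact_force: [-0.6, -0.1, 0.1]
opening: 0.0138
[ 0.59825212 -0.06530746 -1.12765846] 0.013661021526112073 [ 0.52494261 -0.26482388  0.24866019]
```

View pics/z18.png

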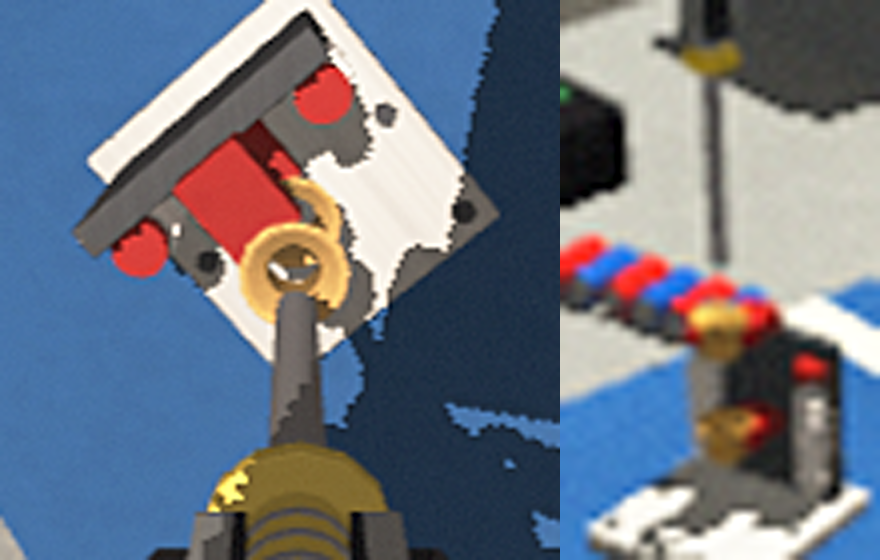

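```bash
python3 - <<'E'
from h import *
s=load('s15');w=load('w15')
tw=(240+297/4,120+300/4);ts=(280,162.3);mw=(240+294.5/4,120+275/4);ms=(280.0,169.7)
T,e=tri([(s,ts),(w,tw)]);print('tip',T,e)
M,e=tri([(s,ms),(w,mw)]);print('mouth',M,e, atz(w,mw,.125),atz(s,ms,.125))
z=T[2]
for z in(.148,.15,.152,.154):print(z,atz(w,tw,z)[:2],atz(s,ts,z)[:2])
# rim ellipse checks
for P in (atz(w,mw,.125),):
    a=np.linspace(0,2*np.pi,200);E=np.array([proj(w,P+[.015*np.cos(x),.015*np.sin(x),0]) for x in a]);print((E.min(0)-[240,120])*4,(E.max(0)-[240,120])*4)
    E=np.array([proj(s,P+[.015*np.cos(x),.015*np.sin(x),0]) for x in a]);print((E.min(0)-[260,130])*8,(E.max(0)-[260,130])*8)
for z in(0,.11,.026+.0): print(proj(w,T+[0,0,z]),proj(s,T+[0,0,z]))
cv2.imwrite('pics/z19.png',crop('w15',295,165,40,80,8,''));cv2.imwrite('pics/z20.png',crop('s15',265,130,30,50,12,''))
E
```

```text
tip [ 0.52292624 -0.26242869  0.156415  ] [array([-0.1, -0. ]), array([ 0.2, -0.5])]
mouth [ 0.52482697 -0.26362785  0.12374754] [array([-0.4, -0.1]), array([ 0.5, -1.4])] [ 0.52565589 -0.26458702  0.125     ] [ 0.52561299 -0.26013543  0.125     ]
0.148 [ 0.52567279 -0.26389557] [ 0.51297566 -0.27475066]
0.15 [ 0.52511411 -0.26363787] [ 0.51529651 -0.27168237]
0.152 [ 0.52455542 -0.26338017] [ 0.51761737 -0.26861408]
0.154 [ 0.52399673 -0.26312247] [ 0.51993823 -0.26554578]
[236.81520763 218.56710427] [352.17755697 329.6792051 ]
[124.15856592 300.13197414] [184.57352585 328.93399287]
[314.44306812 194.46784526] [279.87043312 162.2626894 ]
[314.69293056 250.10807909] [278.75986174 136.52544731]
[314.48323993 203.40885876] [279.6148302  156.34624352]
```

View pics/z19.png

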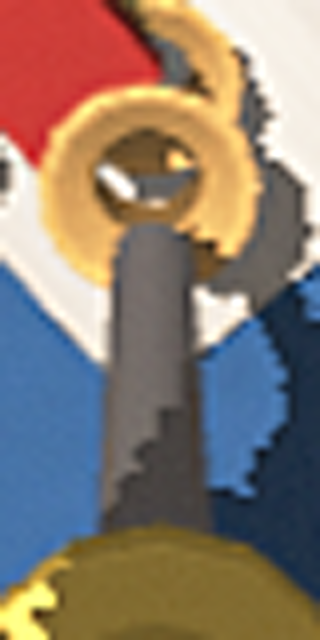

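View pics/z20.png

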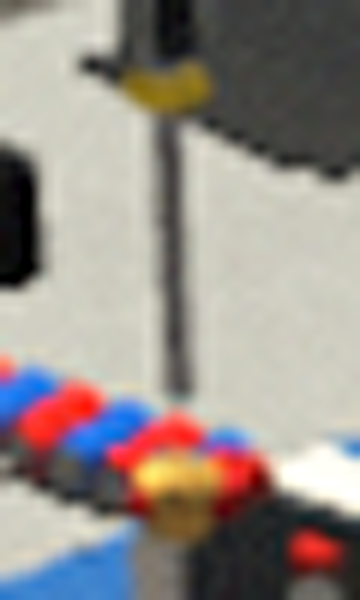

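```bash
python3 -m handwheel '{"offset":[[0.02,-0.02,0],[0.05,-0.04,0],[0.05,-0.04,-0.1],[0.05,-0.04,-0.2],[0.05,-0.04,-0.35],[0.05,-0.04,-0.45],[0.05,-0.04,-0.5],[0.05,-0.04,-0.5],[0.05,-0.04,-0.5],[0.05,-0.04,-0.5]],"roll":[0,0,0,0,0,0,0,0,0,0]}'
python3 - <<'E'
from h import *
grab('wrist','w16');grab('scene','s16');o=ctrl.get_obs();print(o['contact_force'],o['opening'],o['tool_pos'])
cv2.imwrite('pics/z21.png',np.hstack([crop('w16',290,165,50,65,8,''),crop('s16',263,140,30,43,12,'')[:520]]))
E
```

```text
t: 23.7
tool_pos: [0.527, -0.2677, 0.2289]
tool_rot: [2.648, 1.69, 0.0]
contact_force: [0.2, 0.1, -0.3]
opening: 0.0142
[ 0.47775822 -0.32422167 -0.81818286] 0.013789262735882081 [ 0.52699063 -0.26769452  0.22884316]Traceback (most recent call last):
  File "<stdin>", line 3, in <module>
    return _nx.concatenate(arrs, 1, dtype=dtype, casting=casting)
           ~~~~~~~~~~~~~~~^^^^^^^^^^^^^^^^^^^^^^^^^^^^^^^^^^^^^^^
ValueError: all the input array dimensions except for the concatenation axis must match exactly, but along dimension 0, the array at index 0 has size 520 and the array at index 1 has size 516
```

```bash
python3 - <<'E'
from h import *
cv2.imwrite('pics/z21.png',np.hstack([crop('w16',290,165,50,65,8,''),crop('s16',263,140,30,44,12,'')[:520]]))
E
```

```text
(no output)
```

View pics/z21.png

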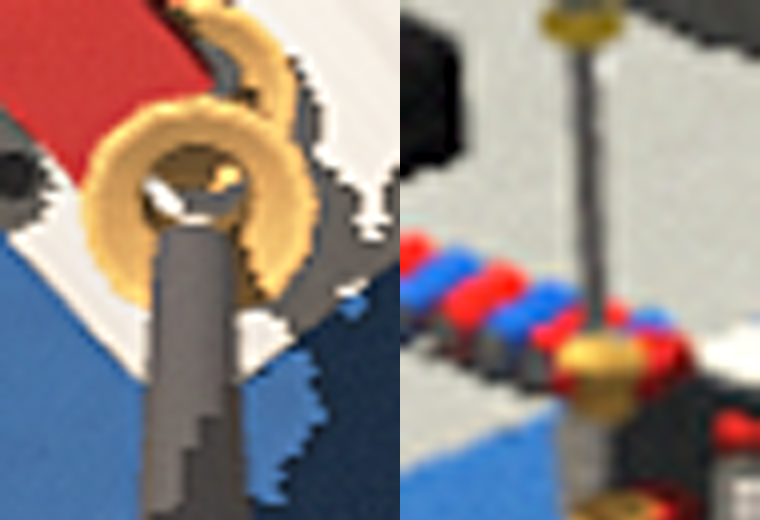

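```bash
python3 - <<'E'
from h import *
w=load('w16');s=load('s16')
mw=(290+200/8,165+202/8); M=atz(w,mw,.125);print('M',M)
c=np.array([np.cos(1.136),np.sin(1.136),0]);y=np.array([c[1],-c[0],0])
ms=(263+(602-400)/12,140+357/12);print('M tri',tri([(w,mw),(s,ms)]),'scene',atz(s,ms,.125))
# tip: -y edge (4-5mm) visible at row 228, col 195
for z in(.132,.135,.138):
    P=atz(w,(290+195/8,165+228/8),z)+y*.0045; d=P-M; print(z,P,'dx',d@c,'dy',d@y, proj(s,P))
print('obs scene tip approx',263+(595-400)/12,140+330/12)
E
```

```text
M [ 0.52485266 -0.26409899  0.125     ]
M tri (array([ 0.52471491, -0.26372599,  0.12323064]), [array([ 0.3, -0.8]), array([-0.2, -0.1])]) scene [ 0.52636584 -0.26024795  0.125     ]
0.132 [ 0.5297444  -0.26704332  0.132     ] dx -0.0006098527182611586 dy 0.005676820170978911 [278.0343258  167.85598861]
0.135 [ 0.52891898 -0.26666158  0.135     ] dx -0.0006113224903349149 dy 0.004767397171030974 [278.22718082 167.15750727]
0.138 [ 0.52809355 -0.26627984  0.138     ] dx -0.0006127922624086712 dy 0.003857974171083036 [278.42035854 166.45787059]
obs scene tip approx 279.25 167.5
```

```bash
python3 -m handwheel '{"offset":[[-0.03,0.02,0],[-0.07,0.05,0],[-0.08,0.05,0],[-0.08,0.05,-0.05],[-0.08,0.05,-0.1],[-0.08,0.05,-0.15],[-0.08,0.05,-0.2],[-0.08,0.05,-0.2],[-0.08,0.05,-0.2],[-0.08,0.05,-0.2]],"roll":[0,0,0,0,0,0,0,0,0,0]}'
python3 - <<'E'
from h import *
grab('wrist','w17');grab('scene','s17');o=ctrl.get_obs();print(o['contact_force'],o['wrist_torque'],o['tool_pos'])
cv2.imwrite('pics/z22.png',np.hstack([crop('w17',290,165,50,65,8,''),crop('s17',263,140,30,44,12,'')[:520]]))
E
```

```text
t: 24.8
tool_pos: [0.5237, -0.2656, 0.2206]
tool_rot: [2.648, 1.69, 0.0]
contact_force: [-0.1, 0.4, -0.4]
opening: 0.0139
[ 0.09385449 -0.14485838 -0.63654337] [ 0.04096569  0.03693146 -0.04350839] [ 0.52373762 -0.26560523  0.22065597]
```

View pics/z22.png

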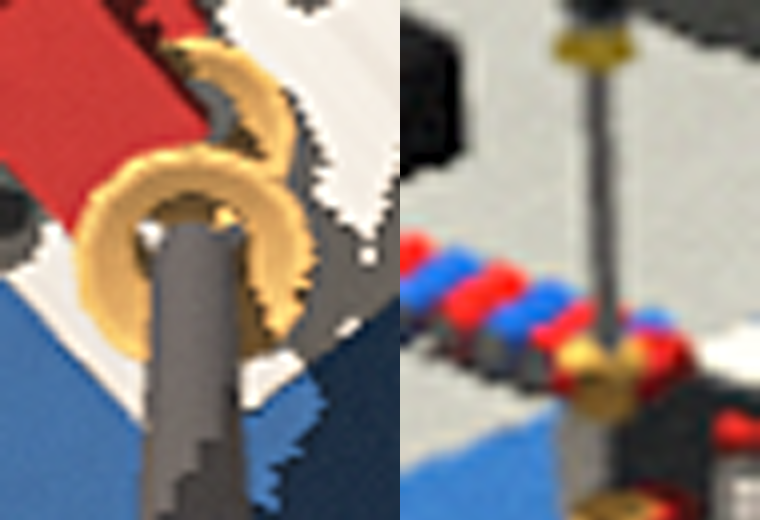

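```bash
python3 -m handwheel '{"offset":[[0,0,-0.05],[0,0,-0.1],[0,0,-0.15],[0,0,-0.2],[0,0,-0.25],[0,0,-0.3],[0,0,-0.35],[0,0,-0.4],[0,0,-0.4],[0,0,-0.4]],"roll":[0,0,0,0,0,0,0,0,0,0]}'
python3 - <<'E'
from h import *
grab('wrist','w18');grab('scene','s18');o=ctrl.get_obs();print(o['contact_force'],o['wrist_torque'],o['tool_pos'])
cv2.imwrite('pics/z23.png',np.hstack([crop('w18',290,165,50,65,8,''),crop('s18',263,140,30,44,12,'')[:520]]))
E
```

```text
t: 25.9
tool_pos: [0.5237, -0.2656, 0.2045]
tool_rot: [-2.648, -1.69, 0.0]
contact_force: [-0.4, 0.1, -0.8]
opening: 0.0137
[-0.43803491 -0.37178823 -1.07392335] [-0.04840002  0.03555701  0.02142634] [ 0.52375828 -0.265611    0.20470902]
```

View pics/z23.png

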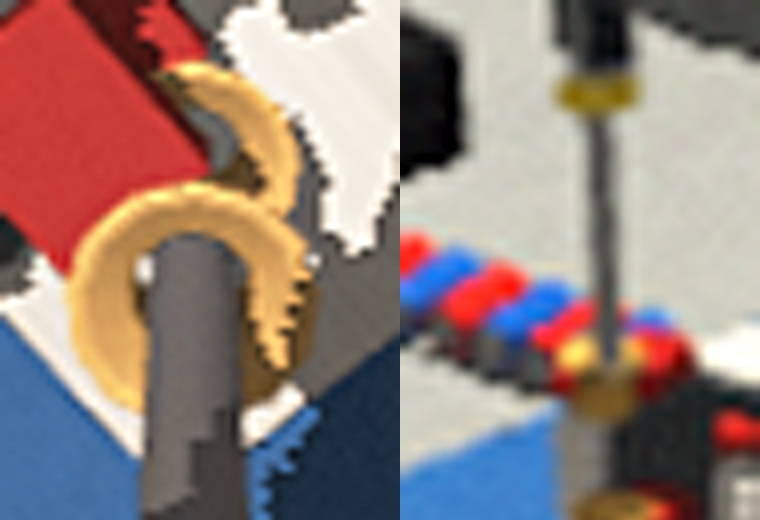

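```bash
python3 -m handwheel '{"offset":[[0,0,-0.1],[0,0,-0.2],[0,0,-0.3],[0,0,-0.4],[0,0,-0.5],[0,0,-0.6],[0,0,-0.7],[0,0,-0.8],[0,0,-0.9],[0,0,-0.9]],"roll":[0,0,0,0,0,0,0,0,0,0]}'
python3 - <<'E'
from h import *
grab('wrist','w19');grab('scene','s19');o=ctrl.get_obs();print(o['contact_force'],o['wrist_torque'],o['tool_pos'])
cv2.imwrite('pics/z24.png',np.hstack([crop('w19',280,165,60,65,8,''),crop('s19',263,155,30,44,12,'')[:520]]))
E
```

```text
t: 27.0
tool_pos: [0.5233, -0.2654, 0.1676]
tool_rot: [-2.647, -1.689, 0.001]
contact_force: [-0.2, -0.0, -0.7]
opening: 0.0141
[ 0.54120147  0.10991803 -0.46410644] [ 0.06465664 -0.00870257 -0.02379204] [ 0.52364996 -0.2655601   0.16845739]
```

View pics/z24.png

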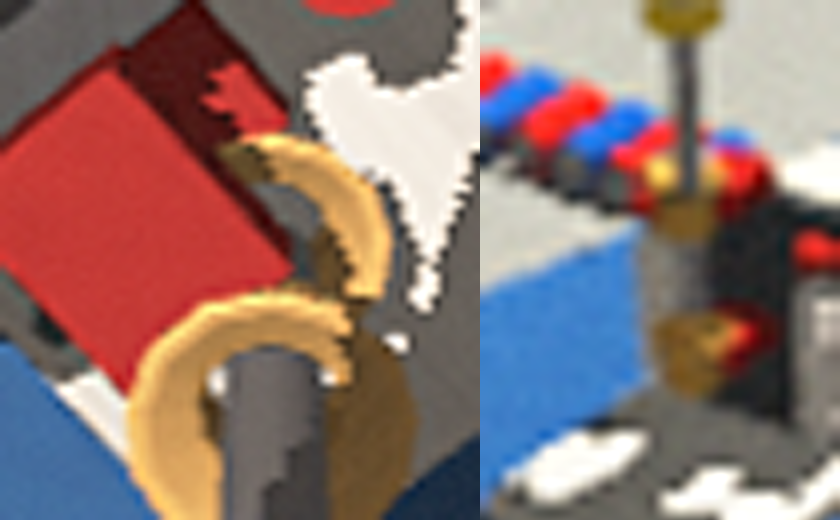

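```bash
python3 - <<'E'
from h import *
s=load('s19')
for z in(.125,.105,.09,.073,.065,.045):
    p=proj(s,[.525,-.264,z]);print(z,(p-[263,155])*12+[480,0])
a=crop('s19',270,160,25,40,14,'');b=crop('s18',270,160,25,40,14,'')
cv2.imwrite('pics/z25.png',np.hstack([np.clip(a.astype(float)*1.6,0,255),np.clip(b.astype(float)*1.6,0,255)]))
E
```

```text
0.125 [678.22899852 171.64189555]
0.105 [680.56079582 224.372805  ]
0.09 [682.29096587 263.48065132]
0.073 [684.23276502 307.35386024]
0.065 [685.13962708 327.83701201]
0.045 [687.38764309 378.59454936][ WARN:0@0.088] global loadsave.cpp:1063 imwrite_ Unsupported depth image for selected encoder is fallbacked to CV_8U.
```

View pics/z25.png

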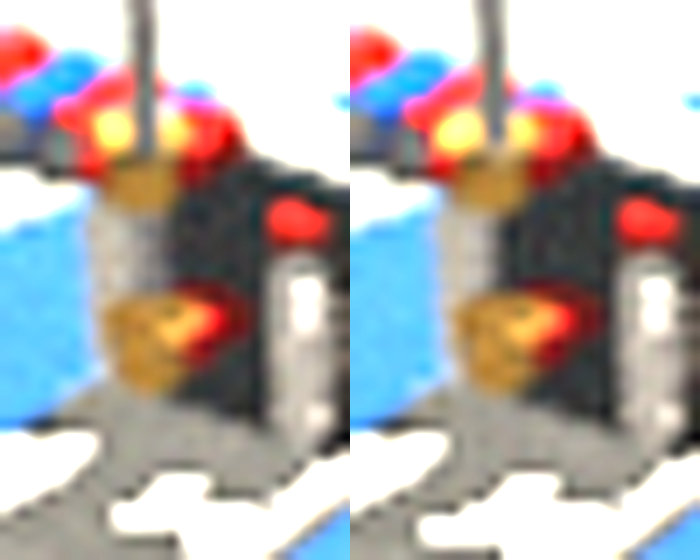

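```bash
python3 -m handwheel '{"offset":[[0,0,-0.1],[0,0,-0.2],[0,0,-0.3],[0,0,-0.4],[0,0,-0.5],[0,0,-0.6],[0,0,-0.7],[0,0,-0.8],[0,0,-0.85],[0,0,-0.85]],"roll":[0,0,0,0,0,0,0,0,0,0]}'
python3 - <<'E'
from h import *
grab('wrist','w20');grab('scene','s20');o=ctrl.get_obs();print(o['contact_force'],o['wrist_torque'],o['tool_pos'])
a=crop('s20',270,150,25,50,12,'');cv2.imwrite('pics/z26.png',np.hstack([crop('w20',270,165,75,75,8,''),np.clip(a.astype(float)*1.5,0,255).astype(np.uint8)]))
E
```

```text
t: 28.1
tool_pos: [0.5235, -0.2654, 0.1341]
tool_rot: [-2.648, -1.69, 0.0]
contact_force: [-0.1, 0.0, -1.4]
opening: 0.0139
[-0.88251644 -0.03921102 -0.94946327] [-0.02282459 -0.01241946 -0.02213228] [ 0.52372819 -0.26564106  0.13462119]
```

View pics/z26.png

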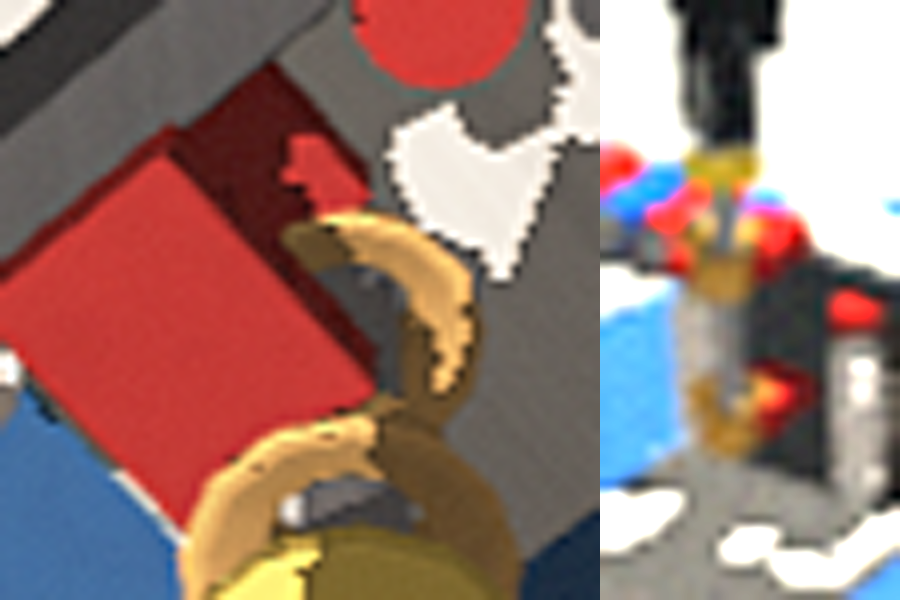

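```bash
python3 -m handwheel '{"offset":[[0,0,-0.05],[0,0,-0.1],[0,0,-0.15],[0,0,-0.2],[0,0,-0.23],[0,0,-0.23],[0,0,-0.23],[0,0,-0.23],[0,0,-0.23],[0,0,-0.23]],"roll":[0,0,0,0,0,0,0,0,0,0]}'
python3 - <<'E'
from h import *
d=[ctrl.get_image('scene') for _ in range(6)]
grab('wrist','w21');grab('scene','s21');o=ctrl.get_obs();print(o['contact_force'],o['wrist_torque'],o['tool_pos'],o['t'])
m=np.mean([x['img'].astype(float) for x in d],0)[150:200,268:295,::-1]
m=np.clip(m*1.3,0,255).astype(np.uint8)
cv2.imwrite('pics/z27.png',cv2.resize(m,None,fx=12,fy=12,interpolation=cv2.INTER_CUBIC))
s=load('s21')
def ell(P,r):
    a=np.linspace(0,2*np.pi,100);E=np.array([proj(s,np.array(P)+[r*np.cos(x),r*np.sin(x),0]) for x in a]);return ((E.min(0)-[268,150])*12).round(),((E.max(0)-[268,150])*12).round()
for z in(.125,.138,.14,.142,.144,.146): print(z,ell([.525,-.264,z],.014 if z>.13 else .015))
for z in(.045,.04,.035,.03,.025): print(z,((proj(s,[.525,-.264,z])-[268,150])*12).round())
E
```

```text
t: 29.2
tool_pos: [0.5237, -0.2656, 0.1254]
tool_rot: [2.648, 1.69, 0.0]
contact_force: [0.4, -0.0, -0.6]
opening: 0.0139
[ 0.67918082  0.22984393 -0.8840537 ] [ 0.00043794 -0.04055695  0.07830455] [ 0.52369115 -0.26557386  0.12533198] 29.6
0.125 (array([ 93., 210.]), array([184., 253.]))
0.138 (array([ 94., 177.]), array([179., 217.]))
0.14 (array([ 94., 172.]), array([179., 212.]))
0.142 (array([ 94., 166.]), array([179., 206.]))
0.144 (array([ 93., 161.]), array([179., 201.]))
0.146 (array([ 93., 156.]), array([178., 196.]))
0.045 [147. 439.]
0.04 [148. 451.]
0.035 [149. 464.]
0.03 [149. 476.]
0.025 [150. 489.]
```

View pics/z27.png

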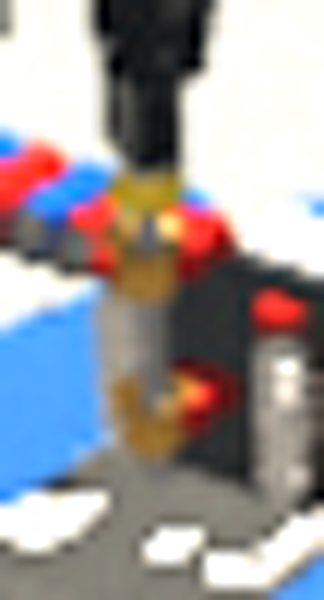

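View pics/w21.png

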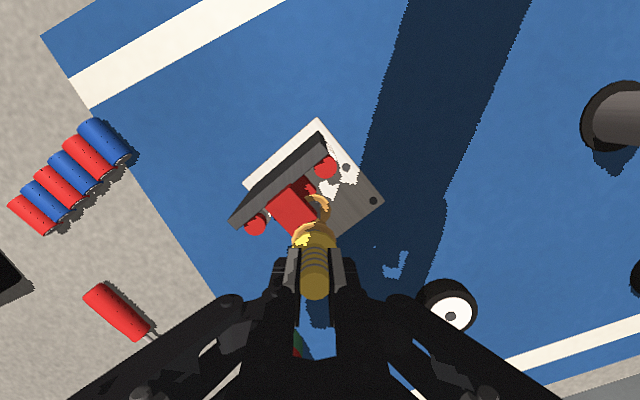

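```bash
python3 - <<'E'
from h import *
for n in('s18','s19','s20','s21'):
    im=load(n)['img'].astype(int).mean(2).astype(int);print(n);print(im[184:194,275:287])
w=load('w21');print(proj(w,[.525,-.2645,.125]))
cv2.imwrite('pics/z28.png',crop('w21',270,180,75,75,8,''))
# flange mask row extents in s21: yellow
im=load('s21')['img'].astype(int);print(im[160:172,279])
E
```

```text
s18
[[129 129 105  82  87  83  89  99  75  45  39  34]
 [133 134 117  87  86  82  71  70  48  39  35  32]
 [127 143 131  95  76  78  83  74  51  36  34  37]
 [140 121 117  97  88  83  73  57  38  32  34  35]
 [108  88  99 100  97  95  85  57  42  43  33  32]
 [ 96  93  96  99  96 102  98  91  90  73  53  37]
 [ 85  88  98 101  98  99 101 101 104 104  91  88]
 [245 190  96 102  93  99 100  97 104 102 106 107]
 [245 156  95 102  98 100  99  96 103  97 104 106]
 [151  92  92 100  95  98  93  90  91  94  97  98]]
s19
[[126 131 104  81  83  84  88 103  74  44  36  37]
 [130 130 118  91  81  84  76  67  53  42  42  38]
 [129 143 134  89  76  77  80  72  51  41  37  38]
 [137 120 109 101  87  85  74  59  37  33  34  37]
 [112  93 100 100  98  97  83  57  43  40  36  36]
 [ 91  94  99  95  98 103  97  91  86  79  56  38]
 [ 85  92  93  97 100 100  98 100 103 102  92  90]
 [244 189  96 100 103 102 103 106 100 105 101 109]
 [246 157  93  97 102  99 101 101 100 104 105 104]
 [152  91  96 100  98  97  93  94  90  97  99  99]]
s20
[[133 131 104  82  71  70  88  86  61  48  36  40]
 [130 131 117  
[... 468 characters left out ...]
74  78  91  89  63  41  42  37]
 [129 134 114  89  74  75  77  68  48  33  37  36]
 [129 145 129  95  77  82  77  68  56  39  40  35]
 [135 118 117  95  85  77  81  61  37  36  29  36]
 [112  95  99 104  93  83  80  62  36  34  37  35]
 [ 93  95  95  95  95  83  79  86  90  83  57  36]
 [ 87  92  97 101 101  98  93  99 101 103  90  84]
 [244 188  94  98 100 103 104 103 105 104 104 103]
 [246 161  96  99 100 101 101  99 102 103 104 102]
 [154  87  99  96  96 100  93  93  97  94 100  99]]
[314.10325311 241.78409743]
[[ 37  42  38]
 [ 41  39  39]
 [ 32  35  32]
 [ 31  36  36]
 [ 85  81  63]
 [134 115  51]
 [141 117  28]
 [142 120  51]
 [147 120  75]
 [118  97  74]
 [ 81  73  60]
 [ 87  70  42]]
```

View pics/z28.png

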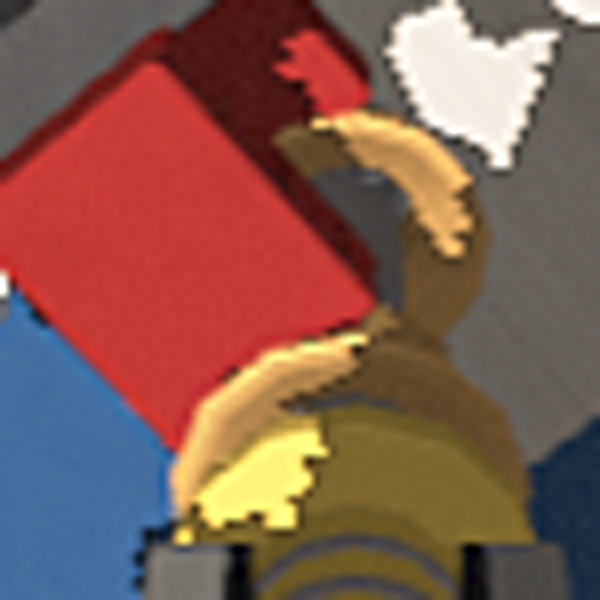

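```bash
python3 - <<'E'
from h import *
grab('top','t22')
cv2.imwrite('pics/z29.png',cv2.resize(load('s21')['img'][130:350,180:500,::-1],None,fx=2.4,fy=2.4))
E
```

```text
(no output)
```

View pics/z29.png

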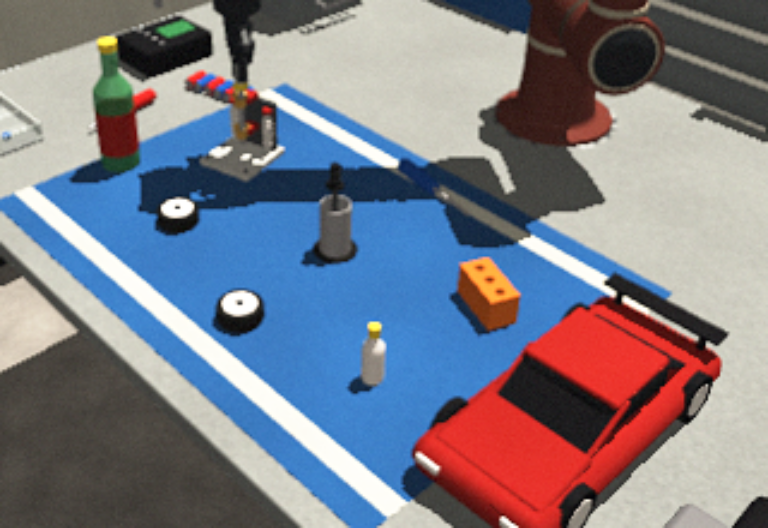

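View pics/t22.png

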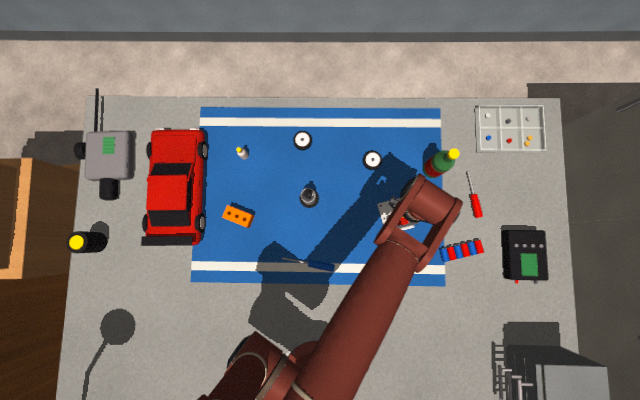

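The worn pin stands in the cup at (335,190) in the enlarged scene view, and the other items are where they were. The rack is empty, and the new pin is in the block and still held. I'm handing the job in.

```bash
python3 -c "
from station import ctrl
print(ctrl.finish_job())"
```

```text
the job is handed in; nothing more can be done
None
```

The worn pin now stands upright in the steel cup. The new pin is threaded through both bushings and still held at 60 N. I handed the job in at about 30 s.

**Last checks**
- **New pin:** its tip is at about 30 mm, so it sticks out roughly 15 mm below the lower bushing. The gap under its flange is about 15 mm, give or take 2 mm. Contact force was only about 1 N, which is the noise level.
- **Rest of the bench:** by eye, the last top and scene pictures show the other items where they began.

**What disagreed**
- **First grasp missed:** the real fingertips were about 27 mm higher than the reported TCP, so the gripper closed just above the worn pin's barrel without touching it. I corrected for this by camera and gripped lower.
- **Grip width:** the opening read about 14 mm on the 16 mm barrels.
- **Flange contact:** closing the grip pressed lightly on each flange, about 6 N.
- **Bushing position:** the wrist and scene cameras differed by 3–4 mm on where the bushing mouth was. I aligned mainly by the wrist camera, and the pin then went in without measurable contact.
- **Tip visibility:** the protruding tip covers only a few pixels in the scene view, though that agrees with the height worked out from the arm position.

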